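# Seat the polarimeter tube in its V-block

### The job

Wind the V-block out of the polarimeter's housing with the crank, clockwise until it reaches its stop, without pushing the V-block along by hand. Then lay the metal sample tube lengthwise in the V, with its bare barrel on both saddles between the end caps, press it down firmly onto both sides of the V and finish still holding it pressed there, so that I can strap it. Leave the other things on the bench as they stand.

Things in the scene. Friction and masses are not known exactly. Their poses are not given: they have to be found in the camera images.
- stand: the polarimeter, fixed to the bench: dark base plate 120 (x) by 420 mm (y), top at z 18 mm, centred at local y -60 mm. Origin on the bench surface, local x to its rear (away from the robot), local y along its length. The grey housing, 112 mm wide and 109 mm high, covers local y +25 to +163 mm; wound out, the V-block stands centred at local y -72 mm; the crank stands at local y -215 mm
- crank_axis (a point): point on the upright axis of the crank, at the height of the middle of its grip knob (65.5 mm above the bench)
- crank_grip (a point): middle of the crank's upright black grip knob, 17 mm diameter, 40 mm high (45 to 85 mm above the bench), 40 mm from the crank axis. The knob spins freely on its pin, so a gripper can hold it and go round without turning
- crank (a joint): angle of the crank in rad, grows clockwise seen from above, ends at a solid stop at 12.57 (two full turns from 0); it starts at 0 to 1.2. Turns with about 0.1 N m and stays where it is left. Each turn carries the V-block out 65 mm
- carriage (a joint): travel of the V-block carriage in m, 0 fully inside the housing, 0.13 wound out to the stop; it moves along the stand's local -y, geared to the crank
- v_block: the V-block on the carriage: two steel saddles, each 14 mm thick (y), centred at local y -39 and +39 mm, 64 mm free between them down to the carriage plate at 31.5 mm above the bench. The 90 degree V runs along local y; its flanks reach up to 61 mm above the bench, the saddles are 68 mm wide over all. Origin on the bench level below its middle, axes parallel to the stand's
- v_seat (a point): where the centre of the tube lies when it is seated: 62 mm above the bench, in the middle of the V-block; moves with it. The tube's weight alone loads each side of the V with under 2 N; a push of 10 to 20 N straight down, not sideways, is meant
- v_front: the two flanks of the V on the robot's side (local -x), one on each saddle; origin as v_block
- v_rear: the two flanks of the V on the far side (local +x), one on each saddle; origin as v_block
- tube: the metal sample tube: 140 mm long, about 0.2 kg, bare barrel of 28 mm diameter and 112 mm length between two eight-sided end caps, 37 mm across flats and 14 mm thick, on which it lies on the bench with its axis 18.5 mm up. Origin at its centre, local y along the tube; either end may go first. Rigid
- beaker: small beaker, 46 mm wide, 58 mm high, bystander; origin under its middle
- jar: dark wide jar with screw lid, 52 mm wide, 45 mm high, bystander; origin under its middle
- flacon: square dark spray flacon, 30 by 30 by 92 mm, bystander; origin under its middle
- cylinder25: slim clear measuring cylinder, foot 43 by 50 mm, 137 mm high, bystander; origin under its middle

How it is judged:
By the outcome, as a careful person would: the job done as asked, in the order asked, and still so for the second after the job is handed in, while the arm keeps its last pose, push and grip.
It also fails if it takes over 72 s, if anything falls off the work surface, if the arm or the gripper's body presses on something with over 40 N, if the wrist force passes 120 N, or if a joint passes its speed limit or range.

### The arm

A 6-joint arm with a two-finger parallel gripper is mounted at the origin on a cart in front of the work surface, level with it; the furniture and walls round the work are solid. World frame = base frame: x ahead of the robot, y to its left, z up, the work surface at z = 0. Lengths are in m, angles in rad, forces in N, time in s.
With the tool pointing down it reaches from about 0.35 to 0.975 m from the base axis. Payload 4.9 kg.
Tool frame: the origin (TCP) lies at the very end of the fingers, on their centre line; the grasp point (between the pads) lies 19 mm behind it; z points along the fingers, y is the line along which they close (so a half turn about z gives the same grasp; the last joint's range is limited). The gripper opens to 85 mm and grips with 20 to 120 N. Pads are 22 mm wide; open, the fingers measure 114 mm over their backs; the gripper's body (76 mm by 85 mm) begins 54 mm behind the grasp point. The pads swing forward as they close: fully open they stand 13 mm farther back than shut.
Start: joints at [1.127, 0.053, 1.613, -0, 1.476, -0.119], TCP at [0.199, 0.592, 0.231] pointing down, gripper open.
Joint ranges: [-3.01, 3.01], [-1.01, 2.22], [0.06, 2.58], [-1.02, 4.17], [0.09, 2.62], [-3.14, 3.14]. Speed limits (rad/s): [2.57, 2.57, 3.14, 3.14, 3.14, 3.14].

### API

Orientations are given as a rotation vector (axis times angle).
In Python, from station import get_obs, optics, ctrl gives the robot as it stands.
- The arm moves only by the shell command python3 -m pendant 'ROWS' [FORCE]. ROWS is JSON, a list of rows, each a list of 3 entries, a list of its own where there are three numbers: the shift along the tool's x, y, z in mm, then the turn, a rotation vector about the tool's x, y, z in rad, then the opening, from 0 (shut) to 1 (fully open). A call has 1 to 12 rows; each row shifts and turns the commanded pose from where the row before left it, along the tool's axes as they then stand; what a row does not reach is not made up. A row lasts 1/12 s, in which the tool goes at most 41.7 mm and 7.16 degrees, less where a joint would pass 70% of its speed; a pose out of reach is approached as far as the arm can. A call is refused whole if a number of a shift passes 41.7 or a number of a turn 0.125, either way. A call with a gripper value outside its range is refused whole. The fingers move at their own pace and stop on an object; FORCE is the grip in N (left out, the last holds). Time passes only in rows, so rows that do not move let the fingers close. It gives the time, the measured TCP pose, the force, the opening and the grip force at its end, in the units of the state.
- get_obs(): the state, without advancing time (a new reading comes with each control period).
- optics.get_image(name): name is "scene" or "top" or "wrist"; returns the picture (400x640x3 uint8, red, green, blue); there is no depth.
- optics.camera_model(name): a dict with "fx", "fy", "cx", "cy" (pixels), "cam_to_world" (4x4, takes a point from camera to world coordinates). Camera axes: x right, y up, looking along -z (the intrinsics and any distortion apply to the point x, -y, -z); pixel columns grow to the right and rows downward; lengths in m; the calibration is good to about 2 mm. A picture is of the moment at which its call begins: read the wrist's pose just before it. camera_model takes no time and is no camera call; for the wrist camera it gives the pose at the moment of the call.
- ctrl.finish_job(): hands the job in; it is judged then, once.
The state is a dict: "t": time; "q": joint angles; "dq": joint speeds; "effort": joint torques, N m; "tool_pos": TCP position; "tool_rot": TCP orientation; "contact_force": force on the tool from outside, world axes, zero at the start; "wrist_torque": the same for the moment, N m; "opening": finger opening in m; "grip_force": force on a finger pad.
Only numpy, scipy, OpenCV 4.12 (cv2) and the standard library are available. Lean on these libraries where they do the work, as an engineer would, in place of code of your own. Each camera call takes 0.05 s, during which the arm holds its last target. There are 200 camera calls.

## Working session

There is one attempt and no reset: what is moved stays moved. The work goes in short steps, Python scripts to look and compute and a shell command to move; the robot and the scene stay as the last step left them, time stands still between calls to the robot, and variables do not carry over. Pictures are saved under pics/ and viewed, at most 10 in all, crops included, and the job is handed in when it is done.

```bash
ls; mkdir -p pics
python3 - <<'E'
from station import get_obs, optics, ctrl
import cv2,numpy as np
np.set_printoptions(precision=4,suppress=True)
o=get_obs();print(o)
for n in("scene","top"):
    print(n,optics.camera_model(n))
    cv2.imwrite(f"pics/{n}0.png",optics.get_image(n)[:,:,::-1])
E
```

```text
pics
{'t': 0.0, 'q': array([ 1.127 ,  0.0534,  1.6143,  0.    ,  1.476 , -0.119 ]), 'dq': array([-0.0007, -0.0007,  0.0004, -0.0008,  0.0008,  0.0007]), 'effort': array([ -0.0014, -39.3688, -37.0174,  -0.0002,   0.0071,  -0.    ]), 'tool_pos': array([0.1992, 0.5918, 0.2301]), 'tool_rot': array([-0.5079, -3.0997,  0.0031]), 'contact_force': array([-0.2771,  0.3455,  0.1451]), 'wrist_torque': array([-0.0144,  0.0063,  0.0216]), 'grip_force': 0.0, 'opening': 0.08563391868468465}
scene {'fx': 484.24531189148166, 'fy': 484.24531189148166, 'cx': 324.5386673492707, 'cy': 203.32601208898228, 'cam_to_world': array([[ 0.679 ,  0.4632, -0.5696, -0.1879],
       [-0.7341,  0.4404, -0.5169, -0.6917],
       [ 0.0114,  0.7691,  0.6391,  0.9064],
       [ 0.    ,  0.    ,  0.    ,  1.    ]])}
top {'fx': 368.25416364777016, 'fy': 368.25416364777016, 'cx': 323.0953611781965, 'cy': 202.67099511505646, 'cam_to_world': array([[ 0.0011,  0.9979, -0.0649,  0.4753],
       [-1.    ,  0.001 , -0.0021, -0.0146],
       [-0.002 ,  0.0649,  0.9979,  1.3541],
       [ 0.    ,  0.    ,  0.    ,  1.    ]])}
```

View pics/scene0.png

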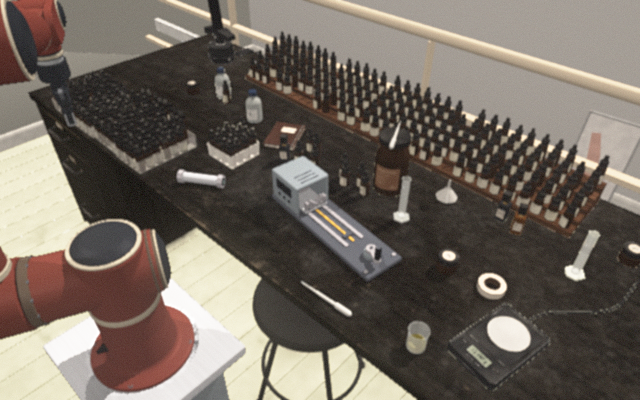

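View pics/top0.png

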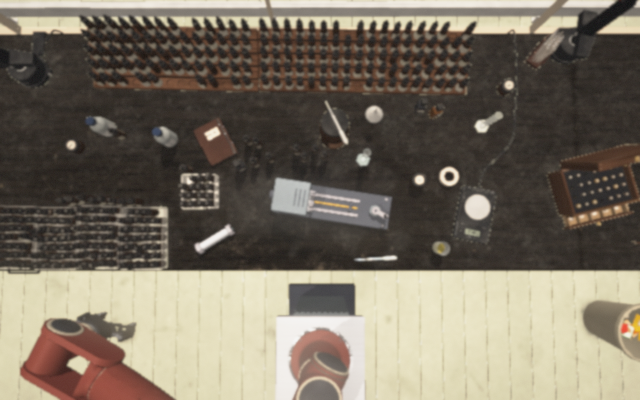

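The scene view shows the tube at about (201,179), the housing at (300,187) and the crank at (373,252). The top view shows the tube at (214,238), the housing at (291,197) and the crank at (377,211). I'll enlarge these next.

```bash
cat > h.py <<'E'
from station import get_obs, optics, ctrl
import cv2,numpy as np
from scipy.spatial.transform import Rotation as R
np.set_printoptions(precision=4,suppress=True)
def ray(m,u,v):
    T=m["cam_to_world"];d=T[:3,:3]@np.array([(u-m["cx"])/m["fx"],-(v-m["cy"])/m["fy"],-1]);return T[:3,3],d/np.linalg.norm(d)
def atz(m,u,v,z):
    c,d=ray(m,u,v);return c+d*(z-c[2])/d[2]
def tri(*a):
    A=np.zeros((3,3));b=np.zeros(3);L=[ray(*x) for x in a]
    for c,d in L:
        P=np.eye(3)-np.outer(d,d);A+=P;b+=P@c
    p=np.linalg.solve(A,b);return p,[np.linalg.norm((np.eye(3)-np.outer(d,d))@(p-c))*1e3 for c,d in L]
def proj(m,p):
    T=m["cam_to_world"];q=T[:3,:3].T@(np.asarray(p)-T[:3,3]);return np.array([m["cx"]-m["fx"]*q[0]/q[2],m["cy"]+m["fy"]*q[1]/q[2]])
E
python3 - <<'E'
import cv2,numpy as np
s=cv2.imread("pics/scene0.png");t=cv2.imread("pics/top0.png")
a=cv2.resize(t[170:260,190:400],None,fx=3.8,fy=3.8,interpolation=2)[:, :798]
b=cv2.resize(s[155:280,265:405],None,fx=2.0,fy=2.0,interpolation=2)
b=cv2.resize(s[160:278,170:405],None,fx=3.3,fy=2.2,interpolation=2)[:,:798]
b=cv2.resize(s[160:278,170:405],(776,int(118*2.2)))
b=cv2.copyMakeBorder(b,0,0,0,798-776,0)
cv2.imwrite("pics/c1.png",np.vstack([a,b]));print(a.shape,b.shape)
E
```

```text
(342, 798, 3) (259, 798, 3)
```

View pics/c1.png

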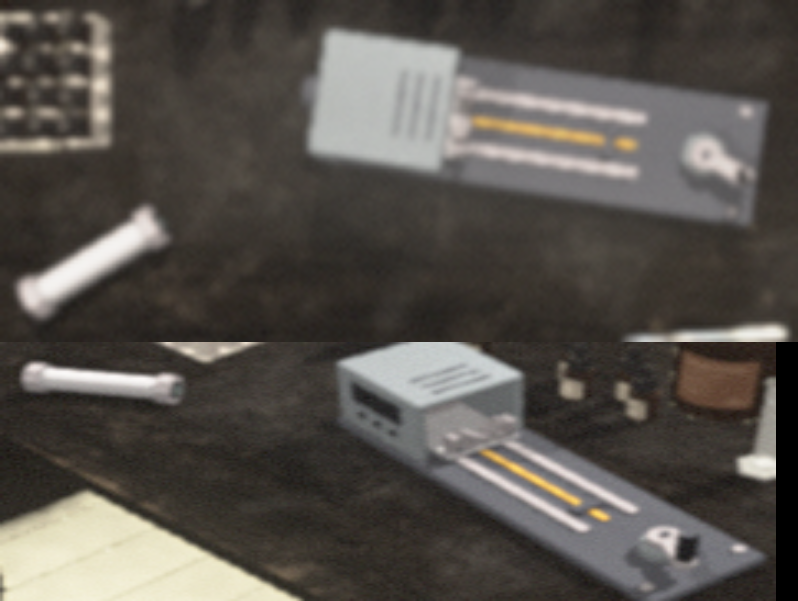

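Run:
```python
from h import *
t=optics.camera_model("top");s=optics.camera_model("scene")
T=lambda u,v:(190+u/3.8,170+v/3.8)
S=lambda u,v:(170+u/3.302,160+(v-342)/2.195)
for n,p,z in [("plR",(768,100),.018),("plF",(752,224),.018),("h1",(325,30),.109),("h2",(460,47),.109),("h3",(440,172),.109),("h4",(306,155),.109),("axis",(706,155),.045),("knob",(745,172),.085)]: print(n,atz(t,*T(*p),z))
for n,p,z in [("plR",(765,558),.018),("plF",(640,600),.018),("knobtop",(687,533),.085),("knobmid",(686,547),.0655),("h_nearR",(428,405),.109),("h_farR",(524,375),.109),("hL",(340,364),.109)]: print(n,"S",atz(s,*S(*p),z))
print(tri((t,*T(745,172)),(s,*S(687,536))))
a=tri((t,*T(38,298)),(s,*S(36,377)));b=tri((t,*T(150,228)),(s,*S(170,388)));print(a,b)
```

```text
plR [ 0.5855 -0.2629  0.018 ]
plF [ 0.4671 -0.2464  0.018 ]
h1 [0.6406 0.15   0.109 ]
h2 [0.6253 0.029  0.109 ]
h3 [0.5135 0.0464 0.109 ]
h4 [0.5285 0.1659 0.109 ]
axis [ 0.5316 -0.1993  0.045 ]
knob [ 0.5145 -0.2289  0.085 ]
plR S [ 0.5783 -0.2628  0.018 ]
plF S [ 0.4627 -0.2336  0.018 ]
knobtop S [ 0.5123 -0.2317  0.085 ]
knobmid S [ 0.5111 -0.2337  0.0655]
h_nearR S [0.5218 0.043  0.109 ]
h_farR S [0.6208 0.0282 0.109 ]
hL S [0.5304 0.1572 0.109 ]
(array([ 0.5148, -0.2303,  0.0775]), [np.float64(0.16555358832530853), np.float64(0.1655535883253887)])
(array([0.396 , 0.4319, 0.02  ]), [np.float64(0.4349957337051555), np.float64(0.43499573370516015)]) (array([0.4643, 0.3252, 0.0194]), [np.float64(2.1788076331522093), np.float64(2.178807633152328)])
```

```bash
python3 -m pendant '[[[-23,-28,0],[0,0,0],1],[[-23,-28,0],[0,0,0],1],[[-23,-28,0],[0,0,0],1],[[-23,-28,0],[0,0,0],1],[[-23,-28,0],[0,0,0],1],[[-23,-28,0],[0,0,0],1],[[-23,-28,0],[0,0,0],1],[[-23,-28,0],[0,0,0],1],[[-23,-28,0],[0,0,0],1],[[-23,-28,0],[0,0,0],1],[[-23,-28,0],[0,0,0],1],[[-23,-28,0],[0,0,0],1]]'
python3 -m pendant '[[[-23,-28,0],[0,0,0],1],[[-23,-28,0],[0,0,0],1],[[-23,-28,0],[0,0,0],1],[[-23,-28,0],[0,0,0],1],[[-23,-28,0],[0,0,0],1],[[-23,-28,0],[0,0,0],1],[[-23,-28,0],[0,0,0],1],[[-23,-28,0],[0,0,0],1],[[-23,-28,0],[0,0,0],1],[[-23,-28,0],[0,0,0],1],[[0,0,0],[0,0,0],1],[[0,0,0],[0,0,0],1]]'
python3 - <<'E'
from h import *
o=get_obs();m=optics.camera_model("wrist");w=optics.get_image("wrist")[:,:,::-1]
print(o["t"],o["q"],o["tool_pos"],o["tool_rot"]);print(m)
cv2.imwrite("pics/w1.png",w)
for p in [(.5145,-.2303,.085),(.533,-.2,.0655)]:print(proj(m,p))
E
```

```text
t: 1.1
tool_pos: [0.3537, 0.1842, 0.2309]
tool_rot: [0.507, 3.1, 0.0]
contact_force: [0.6, 0.4, -0.3]
opening: 0.0858
grip_force: 0.0
t: 2.1
tool_pos: [0.4822, -0.1542, 0.2304]
tool_rot: [-0.512, -3.097, -0.001]
contact_force: [0.4, -0.4, 0.0]
opening: 0.0855
grip_force: 0.0
2.1 [-0.4568 -0.2348  1.8834  0.0002  1.4953 -1.6999] [ 0.4822 -0.1542  0.2304] [-0.5121 -3.0974 -0.0014]
{'fx': 335.73208910641154, 'fy': 335.73208910641154, 'cx': 322.20218645773485, 'cy': 199.7427380646858, 'cam_to_world': array([[ 0.3221, -0.9041, -0.2809,  0.4096],
       [ 0.9467,  0.3079,  0.0948, -0.1299],
       [ 0.0008, -0.2965,  0.955 ,  0.3719],
       [ 0.    ,  0.    ,  0.    ,  1.    ]])}
[256.2695 243.404 ]
[295.2231 242.2887]
```

View pics/w1.png

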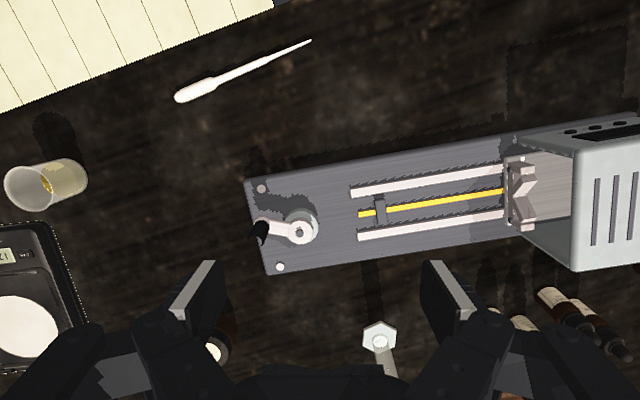

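The wrist view shows the crank hub at (301,231), the black knob near (262,232), plate corners at (245,181) and (268,276), and the V's saddles near (520,192).

Run:
```python
from h import *
m=optics.camera_model("wrist");t=optics.camera_model("top");s=optics.camera_model("scene")
for n,p,z in [("cF",(245,181),.018),("cR",(268,276),.018),("hub",(301,231),.045),("rail1",(350,191),.03),("rail2",(358,237),.03),("y1",(358,215),.02),("y2",(503,191),.02)]:print(n,atz(m,*p,z))
w=cv2.imread("pics/w1.png")
print(tri((m,258,230),(t,386,215.3),(s,378,248)))
o=np.array([.533,-.200]);
for z in(.045,.085):
  for a in range(0,360,60):
    pass
# dark blob of knob
g=w.max(2);mask=(g<22).astype(np.uint8)
sub=mask[205:260,235:290]
n,l,st,c=cv2.connectedComponentsWithStats(sub)
for i in range(1,n):
  if st[i,4]>15: print(st[i],c[i]+[235,205])
cv2.imwrite("pics/k.png",np.hstack([cv2.resize(w[165:290,230:330],None,fx=4,fy=4,interpolation=2),cv2.resize(w[140:265,480:580],None,fx=4,fy=4,interpolation=2)]))
```

```text
cF [ 0.4666 -0.2364  0.018 ]
cR [ 0.5828 -0.2553  0.018 ]
hub [ 0.5311 -0.1933  0.045 ]
rail1 [ 0.5103 -0.1317  0.03  ]
rail2 [ 0.5636 -0.1391  0.03  ]
y1 [ 0.5427 -0.1316  0.02  ]
y2 [0.5668 0.0261 0.02  ]
(array([ 0.5122, -0.2288,  0.0756]), [np.float64(6.745836900484276), np.float64(2.835076133235893), np.float64(4.151752186576856)])
[ 13  16  21  24 236] [259.6525 229.8856]
```

View pics/k.png

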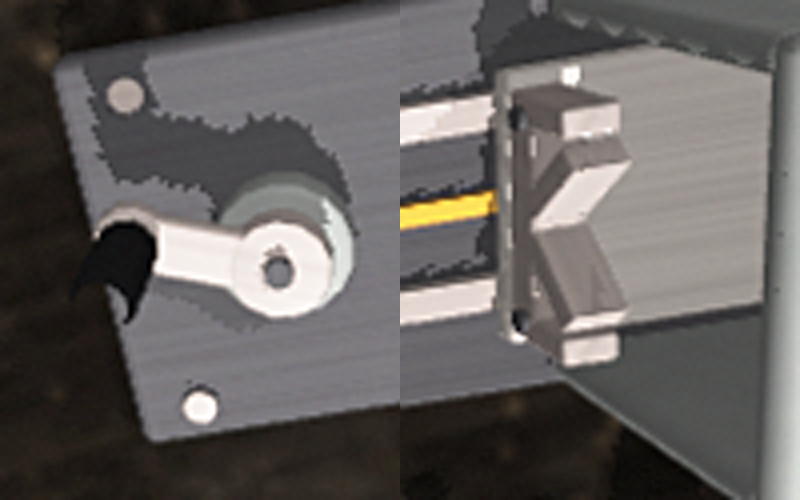

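The zoom shows the crank hub at about (299,233), the arm pointing left, and the knob's dark side spanning (249–269, 221–245). I'll check that against the projected knob model.

Run:
```python
from h import *
m=optics.camera_model("wrist");w=cv2.imread("pics/w1.png")
def draw(ax,a):
  k=np.array(ax)+.04*np.array([np.cos(a),np.sin(a)])
  P={}
  for z in(.045,.085):
    P[z]=np.array([proj(m,(k[0]+.0085*np.cos(b),k[1]+.0085*np.sin(b),z)) for b in np.linspace(0,6.28,24)]);print(z,P[z].min(0),P[z].max(0))
  return k
hub=proj(m,(.532,-.1975,.045));print("hub",hub)
print([atz(m,230+280/4,165+270/4,z) for z in(.04,.045,.05)], "armend",[atz(m,230+130/4,165+240/4,z) for z in(.04,.045)])
print(draw((.532,-.1955),np.radians(242)))
```

```text
hub [297.5599 232.9489]
[array([ 0.5342, -0.1959,  0.04  ]), array([ 0.5323, -0.1949,  0.045 ]), array([ 0.5305, -0.1939,  0.05  ])] armend [array([ 0.5134, -0.2306,  0.04  ]), array([ 0.5118, -0.2291,  0.045 ])]
0.045 [253.3364 219.0759] [269.5662 234.1772]
0.085 [244.9682 234.2943] [263.1887 250.9817]
[ 0.5132 -0.2308]
```

```bash
python3 -m pendant '[[[-13.5,-15.5,22],[0,0,0],1],[[-13.5,-15.5,22],[0,0,0],1],[[-13.5,-15.5,22],[0,0,0],1],[[-13.5,-15.5,22],[0,0,0],1],[[0,0,0],[0,0,0],1],[[0,0,0],[0,0,0],1]]'
python3 - <<'E'
from h import *
o=get_obs();m=optics.camera_model("wrist");w=optics.get_image("wrist")[:,:,::-1]
print(o["t"],o["tool_pos"],o["tool_rot"]);np.save("m2.npy",m)
print(proj(m,(.5135,-.2305,.085)),proj(m,(.5135,-.2305,.045)),proj(m,(.5325,-.1955,.045)),proj(m,o["tool_pos"]))
cv2.imwrite("pics/w2.png",w)
E
```

```text
t: 2.65
tool_pos: [0.5127, -0.2274, 0.1415]
tool_rot: [-0.507, -3.097, -0.003]
contact_force: [-0.2, 0.3, 0.8]
opening: 0.0855
grip_force: 0.0
2.65 [ 0.5127 -0.2274  0.1415] [-0.5066 -3.0966 -0.0032]
[318.2585 225.3399] [318.7708 205.6405] [370.9455 214.2606] [322.8074 266.1041]
```

View pics/w2.png

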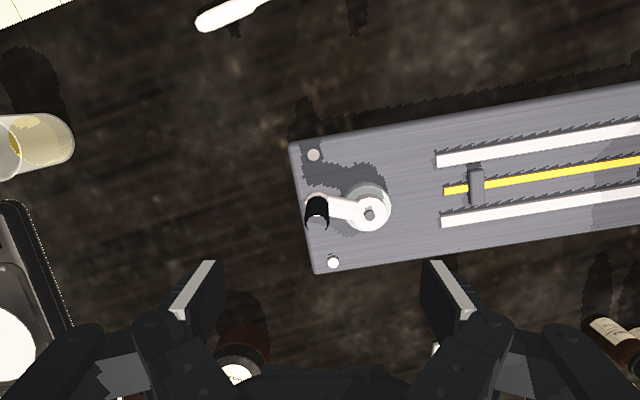

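The knob's top face is at about (317,223) and the hub at (370,213). The plate's end corners are at (290,143) and (315,274).

Run:
```python
from h import *
m=np.load("m2.npy",allow_pickle=True).item()
m1=dict(m);T=np.array([[.3221,-.9041,-.2809,.4096],[.9467,.3079,.0948,-.1299],[.0008,-.2965,.955,.3719],[0,0,0,1]]);m1["cam_to_world"]=T
print("knobtop",atz(m,317,223,.085),"tri hub",tri((m,370,213.5),(m1,299.5,233)),"hub",atz(m,370,213.5,.05),atz(m,370,213.5,.045))
print("c",atz(m,290,143,.018),atz(m,315,274,.018),"yl",atz(m,444,190.5,.019),atz(m,640,159,.019),"rail",atz(m,436,161,.025),atz(m,640,128,.025),atz(m,440,221,.025),atz(m,640,192,.025))
t=optics.camera_model("top");s=optics.camera_model("scene")
print("tri knobtop",tri((m,317,223),(m1,255,242)),tri((m,317,223),(t,386,215.3),(s,378,247)))
```

```text
knobtop [ 0.5117 -0.2307  0.085 ] tri hub (array([ 0.5311, -0.1961,  0.0479]), [np.float64(0.49827561715246493), np.float64(0.49827561715241114)]) hub [ 0.5298 -0.1962  0.05  ] [ 0.5317 -0.196   0.045 ]
c [ 0.4656 -0.2383  0.018 ] [ 0.5811 -0.2572  0.018 ] yl [ 0.5419 -0.1323  0.019 ] [0.5661 0.021  0.019 ] rail [ 0.5142 -0.1347  0.025 ] [0.5388 0.0172 0.025 ] [ 0.564  -0.1427  0.025 ] [0.5909 0.0145 0.025 ]
tri knobtop (array([ 0.5122, -0.2307,  0.0852]), [np.float64(0.5046628048194739), np.float64(0.5046628048193419)]) (array([ 0.5139, -0.2302,  0.0821]), [np.float64(1.4262179434565876), np.float64(1.135576846714737), np.float64(0.5897394612831819)])
```

```bash
python3 -m pendant '[[[0,-1,21.5],[0,0,0],1],[[0,-1,21.5],[0,0,0],1],[[0,-1,21.5],[0,0,0],1],[[0,0,21.5],[0,0,0],1],[[0,0,0],[0,0,0],1],[[0,0,0],[0,0,0],0],[[0,0,0],[0,0,0],0],[[0,0,0],[0,0,0],0],[[0,0,0],[0,0,0],0],[[0,0,0],[0,0,0],0],[[0,0,0],[0,0,0],0],[[0,0,0],[0,0,0],0]]' 40
python3 -m pendant '[[[0,0,0],[0,0,0],0],[[0,0,0],[0,0,0],0],[[0,0,0],[0,0,0],0]]'
```

```text
t: 3.7
tool_pos: [0.5136, -0.2318, 0.0586]
tool_rot: [0.508, 3.099, 0.001]
contact_force: [-1.1, 1.6, 5.8]
opening: 0.0156
grip_force: 39.2
t: 3.95
tool_pos: [0.5136, -0.2318, 0.0586]
tool_rot: [0.508, 3.099, 0.001]
contact_force: [-0.6, 3.1, 5.9]
opening: 0.0155
grip_force: 39.2
```

```bash
python3 -m pendant '[[[0,0,-3],[0,0,0],0],[[0,0,0],[0,0,0],0],[[0,0,0],[0,0,0],0]]'
python3 - <<'E'
from h import *
M=R.from_rotvec(get_obs()["tool_rot"]).as_matrix()
r=np.array([-.0192,-.0351,0])*1e3
P=[M.T@(R.from_euler('z',-15*n,degrees=True).apply(r)) for n in range(25)]
for n in range(24):print(n,np.round(P[n+1]-P[n],1))
E
```

```text
t: 4.2
tool_pos: [0.5121, -0.2308, 0.0589]
tool_rot: [-0.508, -3.098, -0.003]
contact_force: [2.3, 2.7, -6.4]
opening: 0.0154
grip_force: 40.2
0 [10.   3.2  0. ]
1 [8.8 5.6 0. ]
2 [7.  7.7 0. ]
3 [4.8 9.3 0. ]
4 [ 2.2 10.2  0. ]
5 [-0.5 10.4  0. ]
6 [-3.2 10.   0. ]
7 [-5.6  8.8  0. ]
8 [-7.7  7.  -0. ]
9 [-9.3  4.8 -0. ]
10 [-10.2   2.2  -0. ]
11 [-10.4  -0.5  -0. ]
12 [-10.   -3.2  -0. ]
13 [-8.8 -5.6 -0. ]
14 [-7.  -7.7 -0. ]
15 [-4.8 -9.3 -0. ]
16 [ -2.2 -10.2  -0. ]
17 [  0.5 -10.4  -0. ]
18 [  3.2 -10.   -0. ]
19 [ 5.6 -8.8 -0. ]
20 [ 7.7 -7.   0. ]
21 [ 9.3 -4.8  0. ]
22 [10.2 -2.2  0. ]
23 [10.4  0.5  0. ]
```

```bash
python3 -m pendant '[[[10,3.2,1.5],[0,0,0],0],[[8.8,5.6,0],[0,0,0],0],[[7,7.7,0],[0,0,0],0],[[4.8,9.3,0],[0,0,0],0],[[2.2,10.2,0],[0,0,0],0],[[-0.5,10.4,0],[0,0,0],0],[[0,0,0],[0,0,0],0]]'
```

```text
t: 4.78
tool_pos: [0.4984, -0.1778, 0.0589]
tool_rot: [0.506, 3.097, -0.004]
contact_force: [7.2, -1.7, -7.7]
opening: 0.0153
grip_force: 40.1
```

```bash
python3 -m pendant '[[[-5.3,10.1,1.5],[0,0,0],0],[[-5.6,8.8,0],[0,0,0],0],[[-7.7,7,0],[0,0,0],0],[[-9.3,4.8,0],[0,0,0],0],[[-10.2,2.2,0],[0,0,0],0],[[-10.4,-0.5,0],[0,0,0],0],[[0,0,0],[0,0,0],0]]'
python3 -m pendant '[[[-10,-3.2,0],[0,0,0],0],[[-8.8,-5.6,0],[0,0,0],0],[[-7,-7.7,0],[0,0,0],0],[[-4.8,-9.3,0],[0,0,0],0],[[-2.2,-10.2,0],[0,0,0],0],[[0.5,-10.4,0],[0,0,0],0],[[0,0,0],[0,0,0],0]]'
```

```text
t: 5.37
tool_pos: [0.5553, -0.1634, 0.0587]
tool_rot: [0.507, 3.098, -0.003]
contact_force: [2.2, -1.4, 4.2]
opening: 0.0156
grip_force: 41.3
t: 5.95
tool_pos: [0.5681, -0.2177, 0.0585]
tool_rot: [-0.51, -3.098, 0.0]
contact_force: [-5.6, 1.0, 7.1]
opening: 0.0157
grip_force: 41.7
```

```bash
python3 -m pendant '[[[4.2,-10,-1],[0,0,0],0],[[5.6,-8.8,0],[0,0,0],0],[[7.7,-7,0],[0,0,0],0],[[9.3,-4.8,0],[0,0,0],0],[[10.2,-2.2,0],[0,0,0],0],[[10.4,0.5,0],[0,0,0],0],[[10,3.2,0],[0,0,0],0],[[8.8,5.6,0],[0,0,0],0],[[7,7.7,0],[0,0,0],0],[[4.8,9.3,0],[0,0,0],0],[[2.2,10.2,0],[0,0,0],0],[[-0.5,10.4,0],[0,0,0],0]]'
python3 -m pendant '[[[-3.2,10,0],[0,0,0],0],[[-5.6,8.8,0],[0,0,0],0],[[-7.7,7,0],[0,0,0],0],[[-9.3,4.8,0],[0,0,0],0],[[-10.2,2.2,0],[0,0,0],0],[[-10.4,-0.5,0],[0,0,0],0],[[0,0,0],[0,0,0],0]]'
```

```text
t: 6.95
tool_pos: [0.4975, -0.1794, 0.0587]
tool_rot: [0.508, 3.098, -0.007]
contact_force: [2.4, -6.2, -1.2]
opening: 0.0153
grip_force: 40.8
t: 7.53
tool_pos: [0.5543, -0.1626, 0.0586]
tool_rot: [0.507, 3.099, -0.001]
contact_force: [0.2, -2.5, 4.5]
opening: 0.0154
grip_force: 41.4
```

```bash
python3 -m pendant '[[[-10,-3.2,0],[0,0,0],0],[[-8.8,-5.6,0],[0,0,0],0],[[-7,-7.7,0],[0,0,0],0],[[-4.8,-9.3,0],[0,0,0],0],[[-2.2,-10.2,0],[0,0,0],0],[[0.5,-10.4,0],[0,0,0],0],[[0,0,0],[0,0,0],0]]'
python3 -m pendant '[[[4.2,-10,0],[0,0,0],0],[[0,0,0],[0,0,0],0]]'
python3 -m pendant '[[[5.6,-8.8,0],[0,0,0],0],[[0,0,0],[0,0,0],0]]'
```

```text
t: 8.12
tool_pos: [0.5685, -0.2168, 0.0587]
tool_rot: [0.51, 3.1, 0.002]
contact_force: [-1.2, -0.6, 5.6]
opening: 0.0153
grip_force: 41.5
t: 8.28
tool_pos: [0.5617, -0.2254, 0.0587]
tool_rot: [0.509, 3.097, -0.001]
contact_force: [2.3, -2.8, 2.3]
opening: 0.0152
grip_force: 41.2
t: 8.45
tool_pos: [0.5531, -0.2318, 0.0587]
tool_rot: [0.509, 3.099, -0.002]
contact_force: [0.6, -4.8, 2.8]
opening: 0.0155
grip_force: 41.2
```

```bash
python3 -m pendant '[[[3.9,-3.5,0],[0,0,0],0],[[0,0,0],[0,0,0],0]]'
python3 -m pendant '[[[3.9,-3.5,0],[0,0,0],0],[[0,0,0],[0,0,0],0]]'
```

```text
t: 8.62
tool_pos: [0.5485, -0.234, 0.0587]
tool_rot: [0.508, 3.098, -0.003]
contact_force: [3.2, -4.9, 2.0]
opening: 0.0155
grip_force: 41.1
t: 8.78
tool_pos: [0.5435, -0.2357, 0.0587]
tool_rot: [0.508, 3.099, -0.002]
contact_force: [1.0, -4.0, 2.2]
opening: 0.0152
grip_force: 41.2
```

```bash
python3 -m pendant '[[[3.1,-1.6,0],[0,0,0],0],[[0,0,0],[0,0,0],0]]'
python3 -m pendant '[[[3.1,-1.6,0],[0,0,0],0],[[0,0,0],[0,0,0],0]]'
python3 -m pendant '[[[3.1,-1.4,0],[0,0,0],0],[[0,0,0],[0,0,0],0]]'
python3 -m pendant '[[[3.4,-1,0],[0,0,0],0],[[0,0,0],[0,0,0],0]]'
```

```text
t: 8.95
tool_pos: [0.5401, -0.2363, 0.0587]
tool_rot: [0.508, 3.099, -0.003]
contact_force: [1.8, -5.8, 2.3]
opening: 0.0153
grip_force: 41.3
t: 9.12
tool_pos: [0.5365, -0.2367, 0.0587]
tool_rot: [0.508, 3.1, -0.002]
contact_force: [1.2, -4.7, 2.5]
opening: 0.0154
grip_force: 41.3
t: 9.28
tool_pos: [0.533, -0.2369, 0.0587]
tool_rot: [0.508, 3.1, -0.002]
contact_force: [1.3, -4.8, 3.9]
opening: 0.0153
grip_force: 41.4
t: 9.45
tool_pos: [0.5294, -0.2367, 0.0587]
tool_rot: [0.508, 3.1, -0.001]
contact_force: [1.0, -4.6, 4.8]
opening: 0.0156
grip_force: 41.4
```

```bash
python3 -m pendant '[[[3.4,-0.5,0],[0,0,0],0],[[0,0,0],[0,0,0],0]]'
python3 -m pendant '[[[3.4,-0.2,0],[0,0,0],0],[[0,0,0],[0,0,0],0]]'
python3 -m pendant '[[[3.4,0,0],[0,0,0],0],[[0,0,0],[0,0,0],0]]'
```

```text
t: 9.62
tool_pos: [0.5274, -0.2364, 0.0588]
tool_rot: [0.508, 3.096, -0.002]
contact_force: [6.1, -5.5, 0.9]
opening: 0.0156
grip_force: 41.1
t: 9.78
tool_pos: [0.527, -0.2362, 0.059]
tool_rot: [0.507, 3.088, -0.004]
contact_force: [16.5, -8.2, -7.1]
opening: 0.0155
grip_force: 40.1
t: 9.95
tool_pos: [0.5266, -0.2361, 0.0593]
tool_rot: [0.506, 3.079, -0.006]
contact_force: [28.0, -11.7, -15.8]
opening: 0.0155
grip_force: 39.7
```

```bash
python3 -m pendant '[[[3.3,0.5,0],[0,0,0],0],[[0,0,0],[0,0,0],0]]'
```

```text
t: 10.12
tool_pos: [0.5258, -0.2356, 0.0596]
tool_rot: [0.506, 3.073, -0.009]
contact_force: [35.1, -15.2, -21.9]
opening: 0.0156
grip_force: 39.6
```

```bash
python3 -m pendant '[[[-5,0,0],[0,0,0],0],[[-4,-2,0],[0,0,0],0],[[0,0,0],[0,0,0],0]]'
python3 -m pendant '[[[0,0,0],[0,0,0],0.5],[[0,0,0],[0,0,0],0.5],[[0,0,0],[0,0,0],0.5],[[0,0,0],[0,0,0],0.5],[[0,0,-30],[0,0,0],0.5],[[0,0,-35],[0,0,0],0.5],[[0,0,-35],[0,0,0],1],[[0,0,-35],[0,0,0],1],[[0,0,-35],[0,0,0],1],[[0,0,0],[0,0,0],1],[[0,0,0],[0,0,0],1]]'
python3 - <<'E'
from h import *
o=get_obs();m=optics.camera_model("wrist");w=optics.get_image("wrist")[:,:,::-1]
print(o["t"],o["q"],o["tool_pos"],o["tool_rot"]);np.save("m3.npy",m);cv2.imwrite("pics/w3.png",w)
a=.14;y=np.array([np.sin(a),np.cos(a)]);ax=np.array([.5335,-.1974])
for l in(-39,39,0):
  p=ax+y*(.143+l/1e3);print(l,p,proj(m,(*p,.061)))
E
```

```text
t: 10.37
tool_pos: [0.5268, -0.2362, 0.0589]
tool_rot: [0.508, 3.096, 0.004]
contact_force: [6.9, 0.1, 3.1]
opening: 0.0155
grip_force: 42.3
t: 11.28
tool_pos: [0.5254, -0.2375, 0.2313]
tool_rot: [0.507, 3.096, -0.003]
contact_force: [-0.3, -0.7, -0.1]
opening: 0.0853
grip_force: 0.0
11.2833 [-0.5537 -0.0651  1.7302  0.0002  1.4716 -1.7996] [ 0.5254 -0.2375  0.2313] [ 0.5073  3.0957 -0.0026]
-39 [ 0.548  -0.0944] [475.9642 152.9646]
39 [ 0.5589 -0.0172] [561.6662 137.4049]
0 [ 0.5535 -0.0558] [518.5118 145.2398]
```

View pics/w3.png

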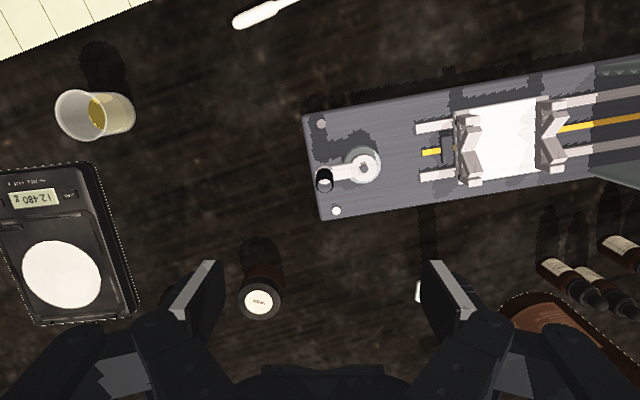

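The V-block is out against its end block (447,150). The saddles are centred near (470,149) and (552,135), and the bystanders are untouched. Next I'll look from above the V-block.

```bash
python3 -m pendant '[[[8,32.5,0],[0,0,0],1],[[8,32.5,0],[0,0,0],1],[[8,32.5,0],[0,0,0],1],[[8,32.5,0],[0,0,0],1],[[8,32.5,0],[0,0,0],1],[[0,0,0],[0,0,0],1],[[0,0,0],[0,0,0],1]]'
python3 - <<'E'
from h import *
o=get_obs();m=optics.camera_model("wrist");w=optics.get_image("wrist")[:,:,::-1]
print(o["t"],o["tool_pos"],o["tool_rot"]);np.save("m4.npy",m);cv2.imwrite("pics/w4.png",w)
p=proj(m,(.5535,-.0558,.05)).astype(int);print(p)
x,y=max(p[0]-100,0),max(p[1]-75,0);print(x,y)
w3=cv2.imread("pics/w3.png")
cv2.imwrite("pics/c4.png",np.vstack([cv2.resize(w[y:y+150,x:x+200],(800,600),interpolation=2)]))
E
```

```text
t: 11.92
tool_pos: [0.5371, -0.0685, 0.2255]
tool_rot: [-0.503, -3.096, -0.0]
contact_force: [-0.5, 0.2, -0.4]
opening: 0.0857
grip_force: 0.0
11.9167 [ 0.5371 -0.0685  0.2255] [-0.5026 -3.0963 -0.0003]
[340 190]
240 115
```

View pics/c4.png

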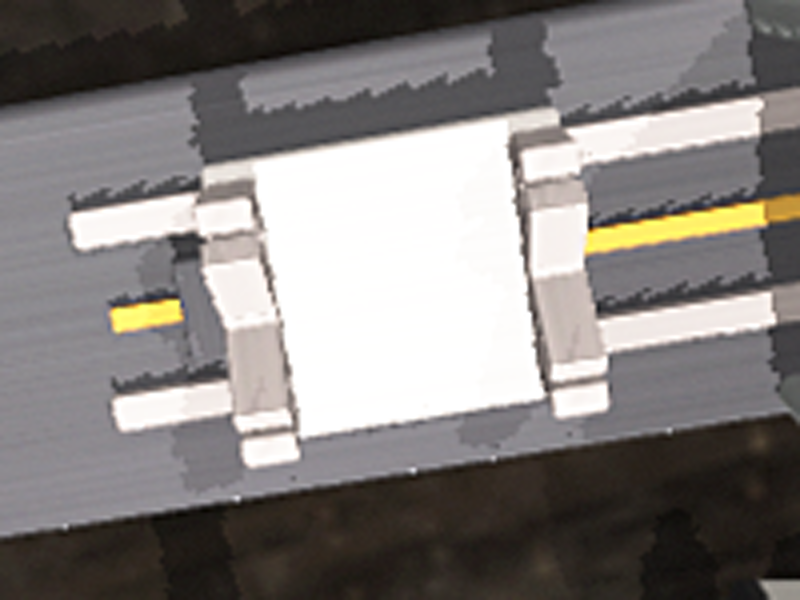

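The crop shows both saddles clear and empty. The V bottoms are at crop points (248,323) and (560,275). The flank tops are at (231,263)/(262,420) and (553,208)/(580,369).

Run:
```python
from h import *
m=np.load("m4.npy",allow_pickle=True).item();m3=np.load("m3.npy",allow_pickle=True).item()
C=lambda u,v:(240+u/4,115+v/4)
for z in(.042,.044):
  a=atz(m,*C(248,323),z);b=atz(m,*C(560,275),z);d=a-b;print("bottom",z,a,b,(a+b)/2,np.linalg.norm(d),np.degrees(np.arctan2(-d[0],-d[1])))
f=[atz(m,*C(*p),.061) for p in[(231,263),(262,420),(553,208),(580,369)]];print(np.array(f),np.mean(f,0),np.linalg.norm(f[0]-f[1]))
d=f[2]+f[3]-f[0]-f[1];print(np.linalg.norm(d)/2,np.degrees(np.arctan2(d[0],d[1])))
for z in (.035,):
  g=[atz(m,*C(*p),z) for p in[(258,165),(508,120),(300,437),(545,400)]];print(np.array(g),np.mean(g,0))
# height check: front end tops of saddles, both pictures (outer end-cap centre)
for p4,p3 in [((225,215),(469,117)),((270,448),(471,181)),((549,160),(551,103)),((580,398),(554,166))]: print(tri((m,*C(*p4)),(m3,*p3)))
# housing check / yaw rails
t=optics.camera_model("top")
```

```text
bottom 0.042 [ 0.5492 -0.0944  0.042 ] [ 0.562  -0.0163  0.042 ] [ 0.5556 -0.0553  0.042 ] 0.07910455749960185 9.36563051384402
bottom 0.044 [ 0.5486 -0.0941  0.044 ] [ 0.5614 -0.0165  0.044 ] [ 0.555  -0.0553  0.044 ] 0.07861798259119665 9.365630513844055
[[ 0.5291 -0.0904  0.061 ]
 [ 0.5685 -0.0964  0.061 ]
 [ 0.5404 -0.0152  0.061 ]
 [ 0.5803 -0.0197  0.061 ]] [ 0.5546 -0.0554  0.061 ] 0.039802396856487676
0.07682324373137854 8.65068036376045
[[ 0.5131 -0.0794  0.035 ]
 [ 0.5221 -0.0173  0.035 ]
 [ 0.585  -0.0929  0.035 ]
 [ 0.5955 -0.0285  0.035 ]] [ 0.5539 -0.0545  0.035 ]
(array([ 0.5181, -0.0894,  0.0485]), [np.float64(1.9264193908811247), np.float64(1.926419390881326)])
(array([ 0.5797, -0.0992,  0.0475]), [np.float64(1.1365177164445208), np.float64(1.1365177164446139)])
(array([ 0.5314, -0.0111,  0.0422]), [np.float64(1.900952214483215), np.float64(1.9009522144834332)])
(array([ 0.5897, -0.0208,  0.051 ]), [np.float64(1.6154431619734266), np.float64(1.6154431619736778)])
```

```bash
python3 -m pendant '[[[19.7,31,0],[0,0,0],1],[[19.7,31,0],[0,0,0],1],[[19.7,31,0],[0,0,0],1],[[19.7,31,0],[0,0,0],1],[[19.7,31,0],[0,0,0],1],[[19.7,31,0],[0,0,0],1],[[19.7,31,0],[0,0,0],1],[[19.7,31,0],[0,0,0],1],[[19.7,31,0],[0,0,0],1],[[19.7,31,0],[0,0,0],1],[[19.7,31,0],[0,0,0],1],[[19.7,31,0],[0,0,0],1]]'
python3 -m pendant '[[[0,0,0],[0,0,0.113],1],[[0,0,0],[0,0,0.113],1],[[0,0,0],[0,0,0.113],1],[[0,0,0],[0,0,0.113],1],[[0,0,0],[0,0,0.113],1],[[0,0,0],[0,0,0.113],1],[[0,0,0],[0,0,0],1],[[0,0,0],[0,0,0],1]]'
python3 - <<'E'
from h import *
o=get_obs();m=optics.camera_model("wrist");w=optics.get_image("wrist")[:,:,::-1]
print(o["t"],o["q"],o["tool_pos"],R.from_rotvec(o["tool_rot"]).as_matrix());np.save("m5.npy",m);cv2.imwrite("pics/w5.png",w)
print(proj(m,(.396,.4319,.0185)),proj(m,(.4643,.3252,.0185)))
E
```

```text
t: 12.97
tool_pos: [0.433, 0.358, 0.227]
tool_rot: [-0.511, -3.099, 0.003]
contact_force: [1.2, 0.5, 0.2]
opening: 0.0855
grip_force: 0.0
t: 13.63
tool_pos: [0.4336, 0.3566, 0.2272]
tool_rot: [-1.508, -2.755, 0.003]
contact_force: [0.6, -0.5, 0.2]
opening: 0.0853
grip_force: 0.0
13.6333 [ 0.5558 -0.0949  1.7651 -0.0002  1.4732 -0.0132] [0.4336 0.3566 0.2272] [[-0.5388  0.8424 -0.0015]
 [ 0.8424  0.5388 -0.0012]
 [-0.0002 -0.0019 -1.    ]]
[332.0951  87.2118] [331.1627 208.5113]
```

View pics/w5.png

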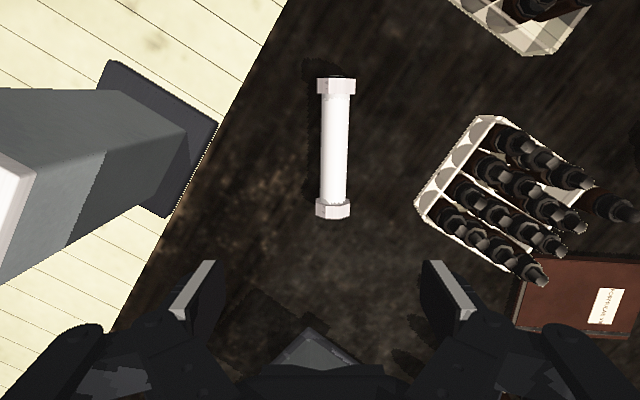

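The tube lies almost vertical in the picture. Its barrel runs from (336,95) to (333.5,199), the caps reach from 78 to 218, and nothing stands near it.

```bash
cat > tb.py <<'E'
from h import *
def blob(f):
    w=cv2.imread(f);g=(w.min(2)>105).astype(np.uint8);g[:, :240]=0;g[:,420:]=0;g[255:]=0
    n,l,st,c=cv2.connectedComponentsWithStats(g);i=1+np.argmax(st[1:,4]);return l==i,st[i],c[i]
def axis(f):
    b,st,c=blob(f);r0,h=st[1],st[3];rows=np.arange(int(r0+.2*h),int(r0+.8*h))
    mid=[np.mean(np.where(b[r])[0][[0,-1]]) for r in rows];wd=[np.ptp(np.where(b[r])[0])+1 for r in rows]
    k=np.polyfit(rows,mid,1);return k,st,np.mean(wd)
E
python3 - <<'E'
from tb import *
m=np.load("m5.npy",allow_pickle=True).item()
k,st,wd=axis("pics/w5.png");print(k,st,wd)
r0,r1=st[1],st[1]+st[3]
t=.0185
a=atz(m,np.polyval(k,95),95,t);b=atz(m,np.polyval(k,199),199,t)
print(a,b,(a+b)/2,np.linalg.norm(a-b),np.degrees(np.arctan2(a[1]-b[1],a[0]-b[0])))
a=atz(m,336,79,.037);b=atz(m,334,216,.01);print(a,b,(a+b)/2,np.linalg.norm(a-b))
E
```

```text
[ -0.0283 338.1941] [ 315   78   41  141 4037] 26.416666666666668
[0.4029 0.4276 0.0185] [0.4596 0.3352 0.0185] [0.4312 0.3814 0.0185] 0.10838614156526184 121.562697542309
[0.3949 0.4393 0.037 ] [0.4737 0.3171 0.01  ] [0.4343 0.3782 0.0235] 0.1479297085448772
```

```bash
python3 -m pendant '[[[5.1,2.8,25],[0,0,0],1],[[5.1,2.8,25],[0,0,0],1],[[5.1,2.8,25],[0,0,0],1],[[5.1,2.8,25],[0,0,0.017],1],[[0,0,0],[0,0,0],1],[[0,0,0],[0,0,0],1]]'
python3 - <<'E'
from tb import *
o=get_obs();m=optics.camera_model("wrist");w=optics.get_image("wrist")[:,:,::-1]
np.save("m6.npy",m);cv2.imwrite("pics/w6.png",w);M=R.from_rotvec(o["tool_rot"]).as_matrix();print(M)
k,st,wd=axis("pics/w6.png");print(k,st,wd)
b,_,_=blob("pics/w6.png")
print([(r,int(b[r].sum())) for r in range(st[1],st[1]+st[3],6)])
m5=np.load("m5.npy",allow_pickle=True).item()
for rr in(.03,.25,.5,.75,.97):
  r=st[1]+rr*st[3];p=atz(m,np.polyval(k,r),r,.0185);print(r,p, M.T@(p-o["tool_pos"]))
E
```

```text
t: 14.18
tool_pos: [0.4307, 0.38, 0.1266]
tool_rot: [-1.53, -2.742, 0.006]
contact_force: [0.3, 0.3, 0.8]
opening: 0.0856
grip_force: 0.0
[[-0.5249  0.8511 -0.0034]
 [ 0.8512  0.5249 -0.0025]
 [-0.0004 -0.0043 -1.    ]]
[ -0.0026 325.5209] [ 299  104   54  151 5778] 36.25555555555555
[(104, 53), (110, 53), (116, 52), (122, 52), (128, 38), (134, 38), (140, 38), (146, 37), (152, 37), (158, 37), (164, 37), (170, 37), (176, 37), (182, 37), (188, 35), (194, 35), (200, 35), (206, 35), (212, 35), (218, 35), (224, 35), (230, 35), (236, 34), (242, 34), (248, 34), (254, 34)]
108.53 [0.3964 0.4378 0.0185] [0.0671 0.0016 0.108 ]
141.75 [0.4089 0.4176 0.0185] [0.0434 0.0016 0.108 ]
179.5 [0.4239 0.3932 0.0185] [0.0148 0.0016 0.108 ]
217.25 [0.44   0.367  0.0185] [-0.0159  0.0016  0.1081]
250.47 [0.4552 0.3424 0.0185] [-0.0448  0.0016  0.1081]
```

Run:
```python
from tb import *
m=np.load("m6.npy",allow_pickle=True).item();m5=np.load("m5.npy",allow_pickle=True).item();o=get_obs()
M=R.from_rotvec(o["tool_rot"]).as_matrix()
b,_,_=blob("pics/w5.png");print([(r,int(b[r].sum())) for r in range(88,100)]);b,_,_=blob("pics/w6.png");print([(r,int(b[r].sum())) for r in range(118,130)])
p,e=tri((m5,335.6,95),(m,325.2,125.5));print(p,e,M.T@(p-o["tool_pos"]))
p=atz(m,325.2,125.5,.034);print(p,M.T@(p-o["tool_pos"]))
```

```text
[(88, 39), (89, 38), (90, 38), (91, 38), (92, 38), (93, 33), (94, 31), (95, 28), (96, 28), (97, 28), (98, 28), (99, 28)]
[(118, 52), (119, 52), (120, 52), (121, 52), (122, 52), (123, 52), (124, 52), (125, 44), (126, 38), (127, 38), (128, 38), (129, 38)]
[0.4028 0.4276 0.0181] [np.float64(0.12254088997318885), np.float64(0.12254088997322173)] [ 0.0551 -0.0001  0.1106]
[0.4019 0.4287 0.034 ] [ 0.0566 -0.0003  0.0947]
```

```bash
python3 -m pendant '[[[0,0.4,30],[0,0,0],1],[[0,0.4,30],[0,0,0],1],[[0,0.4,30],[0,0,0],1],[[0,0,20],[0,0,0],1],[[0,0,13],[0,0,0],1],[[0,0,0],[0,0,0],1],[[0,0,0],[0,0,0],1]]'
python3 -m pendant '[[[0,0,0],[0,0,0],0],[[0,0,0],[0,0,0],0],[[0,0,0],[0,0,0],0],[[0,0,0],[0,0,0],0],[[0,0,0],[0,0,0],0],[[0,0,0],[0,0,0],0],[[0,0,0],[0,0,0],0],[[0,0,0],[0,0,0],0]]' 80
```

```text
t: 14.82
tool_pos: [0.4337, 0.3821, 0.0067]
tool_rot: [1.533, 2.741, 0.002]
contact_force: [0.6, -0.6, 0.4]
opening: 0.0854
grip_force: 0.0
t: 15.48
tool_pos: [0.4331, 0.382, 0.0064]
tool_rot: [1.533, 2.742, 0.001]
contact_force: [-2.9, -1.0, 5.7]
opening: 0.0255
grip_force: 78.6
```

```bash
python3 -m pendant '[[[0,0,-15],[0,0,0],0],[[0,0,-33],[0,0,0],0],[[0,0,-33],[0,0,0],0],[[0,0,-33],[0,0,0],0],[[0,0,-33],[0,0,0],0],[[0,0,-33],[0,0,0],0],[[0,0,-15],[0,0,0],0],[[0,0,0],[0,0,0],0]]'
python3 -m pendant '[[[-36.4,-10.5,0],[0,0,0],0],[[-36.4,-10.5,0],[0,0,0],0],[[-36.4,-10.5,0],[0,0,0],0],[[-36.4,-10.5,0],[0,0,0],0],[[-36.4,-10.5,0],[0,0,0],0],[[-36.4,-10.5,0],[0,0,0],0],[[-36.4,-10.5,0],[0,0,0],0],[[-36.4,-10.5,0],[0,0,0],0],[[-36.4,-10.5,0],[0,0,0],0],[[-36.4,-10.5,0],[0,0,0],0],[[-36.4,-10.5,0],[0,0,0],0],[[-36.4,-10.5,0],[0,0,0],0]]'
python3 -m pendant '[[[0,0,0],[0,0,0.1175],0],[[0,0,0],[0,0,0.1175],0],[[0,0,0],[0,0,0.1175],0],[[0,0,0],[0,0,0.1175],0],[[0,0,0],[0,0,0.1175],0],[[0,0,0],[0,0,0.1175],0],[[0,0,0],[0,0,0],0],[[0,0,0],[0,0,0],0]]'
python3 - <<'E'
from tb import *
o=get_obs();m=optics.camera_model("wrist");w=optics.get_image("wrist")[:,:,::-1]
M=R.from_rotvec(o["tool_rot"]).as_matrix();print(o["tool_pos"],M,np.degrees(np.arctan2(M[1,0],M[0,0])))
cv2.imwrite("pics/w7.png",w)
y=np.array([np.sin(np.radians(8.8)),np.cos(np.radians(8.8)),0])
print("to seat",M.T@(np.array([.5553,-.0557,.0495])-o["tool_pos"]))
E
```

```text
t: 16.15
tool_pos: [0.4346, 0.383, 0.2054]
tool_rot: [1.531, 2.739, 0.012]
contact_force: [0.3, 0.4, -1.8]
opening: 0.0254
grip_force: 79.4
t: 17.15
tool_pos: [0.5527, -0.0581, 0.1972]
tool_rot: [-1.532, -2.738, 0.002]
contact_force: [0.6, 0.1, -1.5]
opening: 0.0254
grip_force: 79.5
t: 17.82
tool_pos: [0.5528, -0.0562, 0.1978]
tool_rot: [-2.38, -2.046, 0.003]
contact_force: [-0.7, -0.0, -1.8]
opening: 0.0258
grip_force: 79.5
[ 0.5528 -0.0562  0.1978] [[ 0.1504  0.9886 -0.0037]
 [ 0.9886 -0.1504  0.0008]
 [ 0.0003 -0.0037 -1.    ]] 81.34848242018234
to seat [0.0009 0.0029 0.1483]
```

View pics/w7.png

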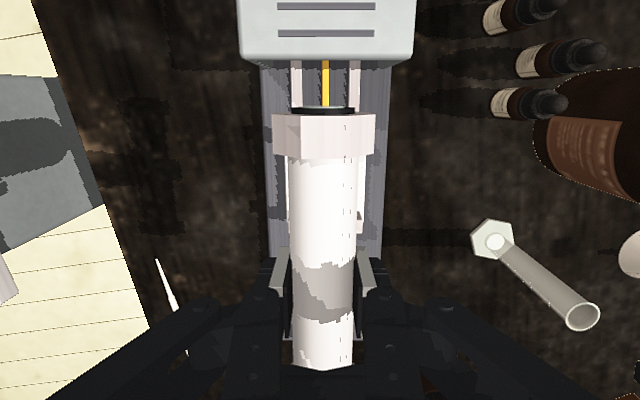

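The tube is held between the pads, parallel to the stand. The far cap's inner edge is at row 157 and its axis near column 323. I'll check centring and yaw numerically.

Run:
```python
from tb import *
o=get_obs();m=optics.camera_model("wrist");M=R.from_rotvec(o["tool_rot"]).as_matrix();z=o["tool_pos"][2]
for dz in(.012,.028):
  p=atz(m,323,157,z+dz);print("cap",M.T@(p-o["tool_pos"]))
for (a,b) in (((287,160),(291,330)),((358,160),(352,330))):
  print("edge",M.T@(atz(m,*a,z+.012)-o["tool_pos"]),M.T@(atz(m,*b,z+.012)-o["tool_pos"]))
```

```text
cap [ 0.0531 -0.0003 -0.012 ]
cap [ 0.0559 -0.0004 -0.028 ]
edge [ 0.0519 -0.0143 -0.0119] [-0.027 -0.015 -0.012]
edge [ 0.0519  0.0133 -0.012 ] [-0.0269  0.013  -0.012 ]
```

```bash
python3 -m pendant '[[[1,3,15],[0,0,0],0],[[0,0,30],[0,0,0],0],[[0,0,30],[0,0,0],0],[[0,0,30],[0,0,0],0],[[0,0,22],[0,0,0],0],[[0,0,8],[0,0,0],0],[[0,0,0],[0,0,0],0],[[0,0,0],[0,0,0],0]]'
python3 -m pendant '[[[0,0,4],[0,0,0],0],[[0,0,3],[0,0,0],0],[[0,0,0],[0,0,0],0],[[0,0,0],[0,0,0],0]]'
```

```text
t: 18.53
tool_pos: [0.5573, -0.056, 0.0656]
tool_rot: [2.385, 2.045, 0.0]
contact_force: [1.0, 0.1, -1.0]
opening: 0.0256
grip_force: 79.5
t: 18.87
tool_pos: [0.5575, -0.0561, 0.0591]
tool_rot: [2.385, 2.044, 0.001]
contact_force: [-0.2, 0.1, -2.5]
opening: 0.0258
grip_force: 79.5
```

```bash
python3 -m pendant '[[[0,-1.5,4],[0,0,0],0],[[0,0,3],[0,0,0],0],[[0,0,0],[0,0,0],0],[[0,0,0],[0,0,0],0]]'
python3 -m pendant '[[[0,0,2],[0,0,0],0],[[0,0,0],[0,0,0],0],[[0,0,0],[0,0,0],0]]'
```

```text
t: 19.2
tool_pos: [0.5552, -0.0556, 0.0508]
tool_rot: [-2.385, -2.044, 0.001]
contact_force: [-0.5, 0.4, -2.7]
opening: 0.0257
grip_force: 79.5
t: 19.45
tool_pos: [0.5555, -0.0558, 0.0506]
tool_rot: [-2.385, -2.044, 0.001]
contact_force: [-5.4, 1.8, 5.4]
opening: 0.0253
grip_force: 80.6
```

```bash
python3 -m pendant '[[[0,-1.6,0],[0,0,0],0],[[0,0,0],[0,0,0],0],[[0,0,0],[0,0,0],0]]'
python3 -m pendant '[[[0,0,2],[0,0,0],0],[[0,0,0],[0,0,0],0],[[0,0,0],[0,0,0],0]]'; python3 -c "
from h import *
print(get_obs()['wrist_torque'])"
```

```text
t: 19.7
tool_pos: [0.5547, -0.0557, 0.05]
tool_rot: [2.385, 2.043, 0.002]
contact_force: [-0.6, 0.3, 2.0]
opening: 0.0252
grip_force: 79.9
t: 19.95
tool_pos: [0.5548, -0.0557, 0.0498]
tool_rot: [2.385, 2.044, 0.0]
contact_force: [-5.6, 0.3, 12.3]
opening: 0.0257
grip_force: 81.5
[0.2384 0.9064 0.1654]
```

```bash
python3 -m pendant '[[[0,-1.3,0],[0,0,0],0],[[0,0,0],[0,0,0],0],[[0,0,0],[0,0,0],0]]'
python3 -m pendant '[[[0,-0.3,1.2],[0,0,0],0],[[0,0,0],[0,0,0],0],[[0,0,0],[0,0,0],0]]'; python3 -c "
from h import *
print(get_obs()['wrist_torque'])"
```

```text
t: 20.2
tool_pos: [0.5548, -0.0557, 0.0498]
tool_rot: [2.383, 2.042, 0.004]
contact_force: [-0.0, 0.5, 8.9]
opening: 0.0255
grip_force: 80.6
t: 20.45
tool_pos: [0.5548, -0.0557, 0.0497]
tool_rot: [2.383, 2.042, 0.004]
contact_force: [-3.1, 2.3, 14.0]
opening: 0.0255
grip_force: 81.5
[0.1693 0.6084 0.169 ]
```

```bash
python3 -m pendant '[[[0.5,-0.8,0.4],[0,0,0],0],[[0,0,0],[0,0,0],0],[[0,0,0],[0,0,0],0],[[0,0,0],[0,0,0],0],[[0,0,0],[0,0,0],0],[[0,0,0],[0,0,0],0]]'; python3 -c "
from h import *
print(get_obs()['wrist_torque'])"
python3 -m pendant '[[[0,0,0],[0,0,0],0],[[0,0,0],[0,0,0],0],[[0,0,0],[0,0,0],0],[[0,0,0],[0,0,0],0],[[0,0,0],[0,0,0],0],[[0,0,0],[0,0,0],0]]'
```

```text
t: 20.95
tool_pos: [0.5548, -0.0557, 0.0497]
tool_rot: [2.381, 2.041, 0.005]
contact_force: [-3.1, -0.5, 14.0]
opening: 0.0256
grip_force: 81.3
[-0.051   0.4048  0.1432]
t: 21.45
tool_pos: [0.5548, -0.0557, 0.0498]
tool_rot: [2.381, 2.041, 0.005]
contact_force: [-1.7, -0.8, 13.6]
opening: 0.0256
grip_force: 81.3
```

```bash
python3 -m pendant '[[[0,-0.3,0.4],[0,0,0],0],[[0,0,0],[0,0,0],0],[[0,0,0],[0,0,0],0],[[0,0,0],[0,0,0],0]]'; python3 -c "
from station import ctrl
print(ctrl.finish_job())"
```

```text
t: 21.78
tool_pos: [0.5548, -0.0557, 0.0498]
tool_rot: [2.381, 2.04, 0.006]
contact_force: [-3.2, -0.1, 14.5]
opening: 0.0257
grip_force: 81.5
the job is handed in; nothing more can be done
None
```

The V-block is wound out clockwise to its stop with the crank, and the tube lies centred in the V with the gripper still pressing it down at about 14.5 N (about 3 N sideways); the job took about 22 s, is handed in, and I moved nothing else on the bench.

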